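# Lock the drilling turntable in its loading position

### The arm

A 6-joint arm with a two-finger parallel gripper is mounted at the origin on the work surface. World frame = base frame: x ahead of the robot, y to its left, z up, the work surface at z = 0. Lengths are in mm, angles in rad, forces in N, time in s.
With the tool pointing down it reaches from about 300 to 875 mm from the base axis. Payload 6.4 kg.
Tool frame: the origin (TCP) lies midway between the tips of the shut fingers; the grasp point (between the pads) lies 19 mm behind it; z points along the fingers, y is the line along which they close (so a half turn about z gives the same grasp; the last joint's range is limited). The gripper opens to 88 mm and grips with 3 to 60 N. Pads are 18 mm wide; open, the fingers measure 123 mm over their backs; the gripper's body (75 mm by 187 mm) begins 45 mm behind the grasp point.
Start: joints at [0.962, 0.181, 1.607, -0, 1.354, -0.206], TCP at [225.388, 529.001, 238.714] pointing down, gripper open.
Joint ranges: [-2.99, 2.99], [-0.89, 2.07], [0.3, 2.58], [-1.14, 4.28], [0, 2.63], [-3.12, 3.12]. Speed limits (rad/s): [2.57, 2.57, 3.01, 3.14, 3.14, 3.14].

### API

Orientations are given as a unit quaternion [x, y, z, w].
In Python, from bench import sense, get_image, calibration, hand_in gives the robot as it stands.
- The arm moves only by the tool servo_tool, never from a script. Its argument "motion" is a list that holds one entry, the list of rows, each a list of 7 numbers: the shift along the tool's x, y, z in mm, then the turn, a rotation vector about the tool's x, y, z in degrees, then the closure in counts, from 0 (fully open) to 255 (shut). In form: [[[tx, ty, tz, wx, wy, wz, hand], ...]]. A call has 1 to 8 rows; each row shifts and turns the commanded pose from where the row before left it, along the tool's axes as they then stand; what a row does not reach is not made up. A row lasts 1/8 s, in which the tool goes at most 62.5 mm and 10.7 degrees, less where a joint would pass 70% of its speed; a pose out of reach is approached as far as the arm can. A call is refused whole if a number of a shift passes 62.5 or a number of a turn 10.7, either way. A call with a gripper value outside its range is refused whole. The fingers move at their own pace and stop on an object; "squeeze" is the grip in N (left out, the last holds). Time passes only in rows, so rows that do not move let the fingers close. It gives the time, the measured TCP pose, the force, the opening and the grip force at its end, in the units of the state.
- sense(): the state, without advancing time (a new reading comes with each control period).
- get_image(name): name is "scene" or "side" or "wrist"; returns the picture (420x560x3 uint8, blue, green, red); there is no depth.
- calibration(name): a dict with "mtx" (3x3 intrinsics, pixels), "rvec" (rotation vector, rad) and "tvec" (3), from world to camera coordinates, as OpenCV has them. Camera axes: x right, y down, z forward; pixel columns grow to the right and rows downward; lengths in mm; the calibration is good to about 2 mm. A picture is of the moment at which its call begins: read the wrist's pose just before it. calibration takes no time and is no camera call; for the wrist camera it gives the pose at the moment of the call.
- hand_in(): hands the job in; it is judged then, once.
The state is a dict: "clock": time; "joints": joint angles; "dq": joint speeds; "joint_efforts": joint torques, N m; "position": TCP position; "orientation": TCP orientation; "contact_force": force on the tool from outside, world axes, zero at the start; "wrist_torque": the same for the moment, N m; "gripper_width": opening from 0.0 (shut) to 1.0 (fully open); "gripper_force": force on a finger pad.
Only numpy, scipy, OpenCV 4.12 (cv2) and the standard library are available. Lean on these libraries where they do the work, as an engineer would, in place of code of your own. Each camera call takes 0.05 s, during which the arm holds its last target. There are 200 camera calls.

### The job

The turntable of the drilling fixture has been left part way round and must be locked before the flange on it is changed. Without gripping or lifting anything, push the turntable round by its upright handle with your fingertips, either way round, until the slot in its rim is in line with the locking bolt, then push the bolt fully home into the slot by its upright tab and take your hand away. Push gently, leave the flange sitting on its spigot, and do not knock the other things about.

Things in the scene. Friction and masses are not known exactly. Their poses are not given: they have to be found in the camera images.
- fixture: Rotary drilling fixture, fixed on the bench: green-grey cast base plate, 20 mm high, x -115 to +115 and y -215 to +115 mm in its own frame. Origin: on the bench surface (z = 0), on the turntable's axis; z up. The locking bolt is on its -y side and goes home towards +y. Hold-down bolts, tops 32 mm up, at x +-97, y +97 and -197 mm. Base clear for the fingers behind the tab (y below -190 mm).
- guide_top (a point): Middle of the top of the bolt's guide block, 68 mm above the bench (screw heads to 72 mm), 129 mm from the turntable's axis on the fixture's -y axis; the block is 45 mm (x) by 42 mm (y). The bolt slides through it.
- turntable (a joint): Turn of the turntable (rad), positive anticlockwise from above; 0 or a whole turn: slot exactly in line with the bolt. Turns either way without stops; dry friction of 0.22 N m (3 N at the handle) keeps it where it is left. Steel disc 200 mm in diameter, 16 mm thick, top face 61 mm above the bench, one slot in its rim and, opposite it, an upright handle. Small dark holes in the face are tapped holes.
- slot_mouth (a point): Middle of the slot's mouth: at the rim, 100 mm from the turntable's axis, level with the top face (61 mm above the bench); turns with the disc. The slot is open, 20 mm wide, 20 mm deep (radially), chamfered 3 mm each side. The rim stops the bolt unless the slot is in line within about 8 mm; the bolt's tapered nose takes up the rest.
- handle_foot (a point): Upright black handle fixed on the turntable, 18 mm in diameter (22 mm collar in its lowest 6 mm), 40 mm tall, so its top is 101 mm above the bench; 78 mm from the turntable's axis, directly opposite the slot. This point: centre of its foot, on the disc's top face (61 mm above the bench).
- lock_bolt (a joint): Travel of the locking bolt (m): 0 fully withdrawn, 0.028 fully home, where it stops. Positive is towards the turntable's axis. It stays where it is left; about 3 N moves it, up to 7 N while the nose centres the slot. Steel bar 16 mm wide, 14 mm high, its middle 53 mm above the bench; the nose tapers to 6 mm wide over its last 8 mm. Withdrawn, the nose is 110 mm from the turntable's axis, home it is 82 mm from it.
- tab_face (a point): Where a finger pushes the bolt's upright tab: middle of its outer face (the one away from the turntable), 83 mm above the bench, on the bolt's centre line, 188 mm from the turntable's axis with the bolt withdrawn. The steel tab stands at the bolt's outer end: 36 mm wide across the bolt, 10 mm thick, from 46 to 102 mm above the bench.
- flange: Steel flange, the workpiece, sitting loose over the turntable's central spigot: 84 mm in diameter and 12 mm thick, with a hub 52 mm in diameter, 26 mm high in all (top 87 mm above the bench; the spigot ends 93 mm above it). Origin: centre of its underside, which rests on the turntable's face 61 mm above the bench. It may turn with the table, but stays seated.
- spare_flange: A second such flange, lying on the bench to the left. Origin: centre of its underside. Leave alone.
- clamp_nut: Steel hexagon nut, 34 mm over corners, 18 mm high, lying on the fixture's base beside the bolt guide (+x side). Origin: centre of its underside, 20 mm above the bench. Leave alone.
- strap_clamp: Slotted steel clamping strap 32 by 74 by 12 mm, lying on the fixture's base beside the bolt guide (-x side). Origin: centre of its underside, 20 mm above the bench. Leave alone.
- paste_tin: Closed grey tin 74 mm in diameter, 75 mm high, standing on the bench to the left. Origin: centre of its underside. Leave alone.
- wrench: Steel spanner, 200 mm long, 8 mm thick, lying on the bench to the right. Origin: middle of its underside. Leave alone.
- brush: Chip brush with a wooden handle, 190 mm long, 20 mm thick, lying on the bench to the right. Origin: middle of its underside. Leave alone.
- square: Engineer's square lying on the bench to the right: stock 20 by 75 by 18 mm, blade reaching 115 mm. Origin: under the middle of the stock. Leave alone.
There are look-alikes about, which are no part of the job. What is shaped like the flange but green or pink is not meant.

How it is judged (in metres and radians):
On the way, in this order (a step that is already met when the one before it is completed fails the run):
1. the slot is brought in line with the bolt (within 6 mm at the rim) (x of slot_mouth in the frame of fixture between -0.006 and 0.006 m and y of slot_mouth in the frame of fixture below -0.09 m), for 0.1 s.
2. the bolt is pushed home into the slot (value of joint lock_bolt above 0.025 m), for 0.2 s.
At the end, for the whole second after the job is handed in: The bolt is home (at least 25 of its 28 mm of travel), its nose in the slot, the slot in line with it within 6 mm at the rim; turntable and bolt at rest; the flange still seated on its spigot; the other things not moved (all of step 1 and value of joint lock_bolt above 0.025 m and z of flange in the frame of fixture between 0.057 and 0.065 m and horizontal distance between flange and fixture below 0.008 m and velocity of joint turntable between -0.1 and 0.1 rad/s and velocity of joint lock_bolt between -0.01 and 0.01 m/s); the robot touches nothing.
It fails at once if the flange is lifted off its seat (more than 8 mm) (z of flange in the frame of fixture above 0.069 m).
It fails at once if the handle is gripped or forced (over 38 N on it) (contact force between the fingers and turntable above 38 N).
It fails at once if the tab is gripped or forced (over 38 N on it) (contact force between the fingers and lock_bolt above 38 N).
It fails at once if one of the other loose things is knocked about or lifted (moved more than 25 mm) (distance of any of spare_flange, clamp_nut, strap_clamp, paste_tin, wrench, brush, square from where it was at the start of the episode above 0.025 m).
It also fails if it takes over 64 s, if anything falls off the work surface, if the arm or the gripper's body presses on something with over 40 N, if the wrist force passes 120 N, or if a joint passes its speed limit or range.

## Working session

There is one attempt and no reset: what is moved stays moved. The work goes in short steps, Python scripts to look and compute and a tool call to move; the robot and the scene stay as the last step left them, time stands still between calls to the robot, and variables do not carry over. Pictures are saved under pics/ and viewed, at most 10 in all, crops included, and the job is handed in when it is done.

Besides the shell and the picture viewer there is one more tool, called in YAML: its name, and indented under it one key for each argument. servo_tool: Moves the arm, as the interface text tells. Its arguments: {"type":"object","properties":{"motion":{"type":"array","items":{"type":"array","items":{"type":"array","items":{"type":"number"}}}},"squeeze":{"type":"number"}},"required":["motion"]}

```bash
mkdir -p pics
python3 - <<'E'
from bench import *
import cv2,numpy as np
s=sense();print(s['clock'],s['position'],s['orientation'],s['gripper_width'],s['contact_force'])
for n in('scene','side','wrist'):
    cv2.imwrite(f'pics/{n}0.png',get_image(n))
    c=calibration(n);R=cv2.Rodrigues(np.array(c['rvec'],float))[0];print(n,(-R.T@np.array(c['tvec']).ravel()).round(),R[2].round(2))
E
```

```text
0.0 [225.06780141 528.52601945 237.81060045] [ 2.00049138e-01  9.79785460e-01 -8.20274064e-04 -3.48441199e-04] 0.9977716692452957 [ 0.86770145  0.05409147 -0.28476267]
scene [882. 706. 831.] [-0.34 -0.65 -0.68]
side [ 128. -937. 1096.] [ 0.26  0.65 -0.71]
wrist [155. 560. 384.] [ 0.27 -0.12 -0.95]
```

View pics/scene0.png

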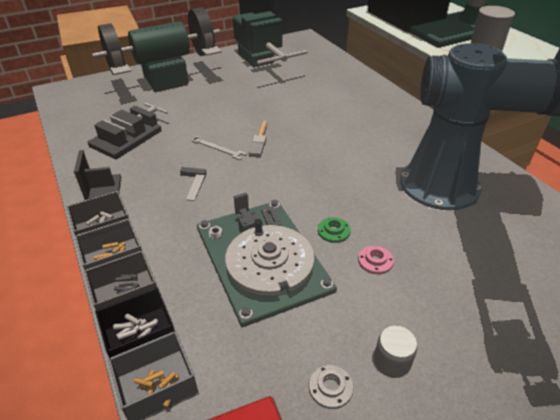

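View pics/side0.png

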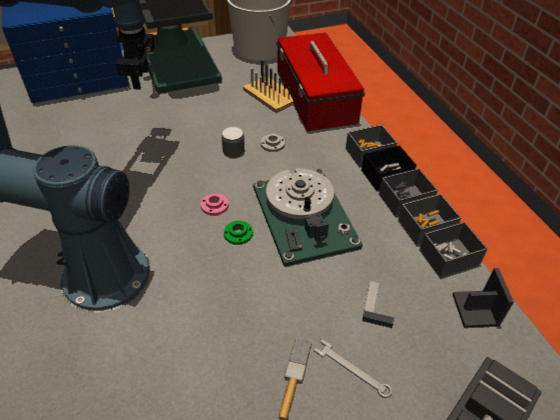

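The scene view shows the fixture around (265,260), its bolt tab at about (242,205), the handle near (258,228) and the slot near (284,287), so it is roughly half a turn off. I'll enlarge both views.

Run:
```python
import cv2
a=cv2.imread('pics/scene0.png')[185:325,185:345];cv2.imwrite('pics/sc_c.png',cv2.resize(a,None,fx=4.2,fy=4.2,interpolation=cv2.INTER_CUBIC))
a=cv2.imread('pics/side0.png')[160:270,245:370];cv2.imwrite('pics/si_c.png',cv2.resize(a,None,fx=5,fy=5,interpolation=cv2.INTER_CUBIC))
```

```text
(no output)
```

View pics/sc_c.png

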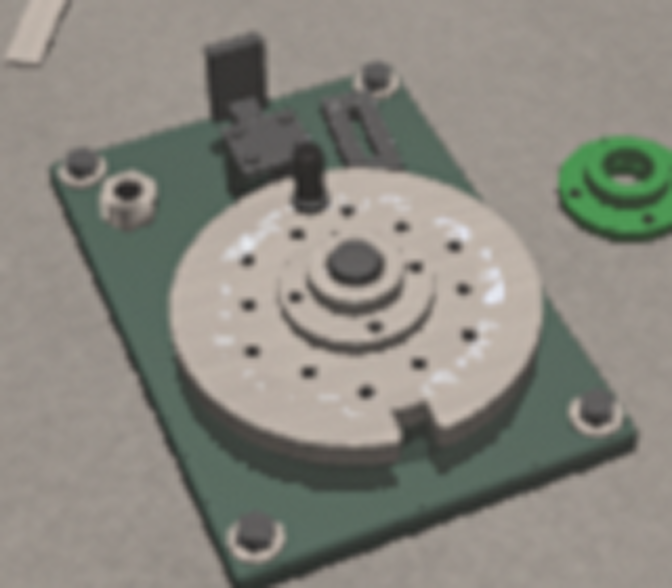

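View pics/si_c.png

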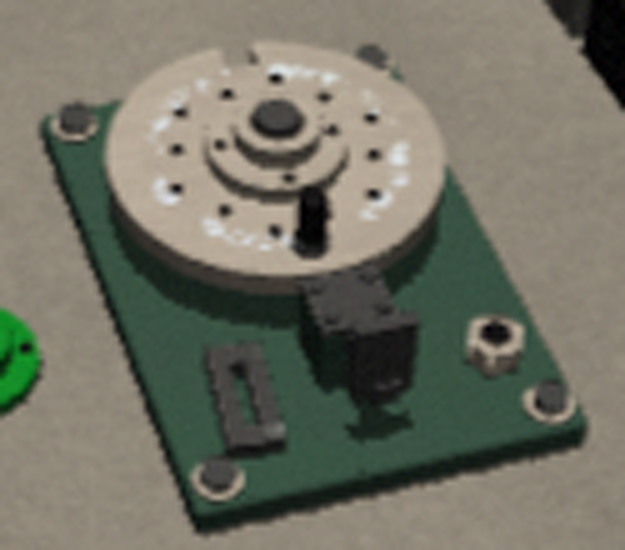

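Both crops show the parts clearly. In the scene crop the bolt tops are at (82,160), (377,73), (597,402) and (257,528), the handle top at (308,150) and the slot at about (416,428). In the side crop the handle top is at (314,192). Next I'll fit the fixture's pose and the table angle together.

```bash
cat > fx.py <<'E'
from bench import *
import cv2,numpy as np
from scipy.optimize import least_squares
def proj(n,P):
    c=calibration(n);return cv2.projectPoints(np.array(P,float),np.array(c['rvec'],float),np.array(c['tvec'],float),np.array(c['mtx'],float),None)[0][:,0]
E
python3 - <<'E'
from fx import *
B=[[97,-197,32],[-97,-197,32],[-97,97,32],[97,97,32],[0,0,93]]
def H(t,r,z): return [-r*np.sin(t)*-1*-1,r*np.cos(t),z]   # handle at +y when t=0
obs={'scene':(np.array([(82,158),(377,72),(597,402),(257,528),(356,258),(308,148),(312,205),(416,430)])/4.2+[185,185]),
'side':(np.array([(550,393),(218,472),(75,115),(372,52),(278,112),(314,190),(312,245),(240,52)])/5+[245,160])}
def f(p,full=False):
    x,y,a,t=p;P=np.array(B+[H(t,78,101),H(t,78,61),H(t,-98,61)])
    R=np.array([[np.cos(a),-np.sin(a),0],[np.sin(a),np.cos(a),0],[0,0,1]])
    W=P@R.T+[x,y,0]
    e=[proj(n,W)-obs[n] for n in obs]
    return e if full else np.concatenate(e).ravel()
best=min((least_squares(f,[550,100,a,t],loss='soft_l1') for a in(-.3,.3) for t in (2.8,-2.8)),key=lambda r:r.cost)
print(best.x,best.cost,np.degrees(best.x[2:]));print(np.round(f(best.x,True),1))
x,y,a,t=best.x
for nm,q in dict(tab=(0,-188),tabhome=(0,-160),h=H(t,78,0)[:2],h0=(0,78)).items():
    print(nm,x+q[0]*np.cos(a)-q[1]*np.sin(a),y+q[0]*np.sin(a)+q[1]*np.cos(a))
E
```

```text
[ 5.79099097e+02  6.93156948e+01 -6.41101095e-02 -3.21734653e+00] 12.518031307735626 [  -3.6732387  -184.34037751]
[[[-0.7 -0.8]
  [-0.6 -0.9]
  [-0.4 -0.6]
  [-1.2 -1.1]
  [-0.8 -1.2]
  [-0.1 -0.3]
  [-0.5 -1.6]
  [ 0.1 -0. ]]

 [[-0.1 -1.5]
  [-0.5 -2.3]
  [-0.5 -1.9]
  [-0.4 -0.6]
  [-0.4 -1.3]
  [-0.7 -0.5]
  [-1.  -1.4]
  [-0.9 -2.7]]]
tab 567.0546506205967 -118.29808752445938
tabhome 568.8485042765959 -90.35560930471554
h 568.2252389041929 -7.922632587594421
h0 584.09626035259 147.15545556310695
```

```bash
cat >> fx.py <<'E'
from scipy.spatial.transform import Rotation as Ro
def plan(target,yaw,n):
    "rows from the measured pose to target (tool down, tool y at yaw deg)"
    s=sense();p=np.array(s['position']);R=Ro.from_quat(s['orientation'])
    a=np.radians(yaw);y=np.array([np.cos(a),np.sin(a),0]);z=np.array([0,0,-1.])
    G=Ro.from_matrix(np.column_stack([np.cross(y,z),y,z]));w=(R.inv()*G).as_rotvec()
    d=(np.array(target)-p)/n
    for i in range(n):
        Ri=R*Ro.from_rotvec(w*i/n);print(np.r_[Ri.inv().apply(d),np.degrees(w/n)].round(1).tolist())
E
python3 -c "
from fx import *
plan([568,-8,150],-8,12)"
```

```text
[-43.8, -29.9, 7.4, -0.0, 0.0, 6.2]
[-46.8, -25.0, 7.4, -0.0, 0.0, 6.2]
[-49.3, -19.7, 7.4, -0.0, 0.0, 6.2]
[-51.1, -14.3, 7.3, -0.0, 0.0, 6.2]
[-52.4, -8.6, 7.3, -0.0, 0.0, 6.2]
[-53.0, -2.9, 7.3, -0.0, 0.0, 6.2]
[-53.0, 2.9, 7.3, -0.0, 0.0, 6.2]
[-52.4, 8.6, 7.3, -0.0, 0.0, 6.2]
[-51.1, 14.3, 7.3, -0.0, 0.0, 6.2]
[-49.3, 19.7, 7.3, -0.0, 0.0, 6.2]
[-46.8, 25.0, 7.3, -0.0, 0.0, 6.2]
[-43.8, 29.9, 7.3, -0.0, 0.0, 6.2]
```

servo_tool:
  motion:
    - [[-44,-30,5,0,0,6.2,128],[-47,-25,5,0,0,6.2,128],[-49,-20,5,0,0,6.2,128],[-51,-14,6,0,0,6.2,128],[-52,-9,6,0,0,6.2,128],[-53,-3,6,0,0,6.2,128],[-53,3,6,0,0,6.2,128],[-52,9,6,0,0,6.2,128]]

```text
clock: 1.15
position: [455.3, 170.8, 193.5]
orientation: [0.594, 0.804, 0.0, -0.0]
contact_force: [0.1, 0.7, -0.0]
gripper_width: 0.499
gripper_force: 0.0
```

servo_tool:
  motion:
    - [[-51,14,8,0,0,6.2,128],[-49,20,8,0,0,6.2,128],[-47,25,8,0,0,6.2,128],[-44,30,8,0,0,6.2,128],[0,0,0,0,0,0,128]]

```text
clock: 1.78
position: [571.2, -8.8, 160.7]
orientation: [0.753, 0.658, -0.0, -0.0]
contact_force: [-0.1, 0.2, -0.7]
gripper_width: 0.498
gripper_force: 0.0
```

```bash
python3 -c "
from fx import *
s=sense();print(s['clock'],s['position'],s['gripper_width'],s['contact_force']);plan([568,-8,150],-8,1)
R=cv2.Rodrigues(np.array(calibration('wrist')['rvec'],float))[0]
print(proj('wrist',[[568.2,-7.9,101],[579,69,93],[567,-118.3,102]]))
cv2.imwrite('pics/w1.png',get_image('wrist'))"
```

```text
1.775 [571.1560905   -8.80188324 160.66438785] 0.4981446405071148 [-0.1461561   0.18327496 -0.66340014]
[0.4, -3.2, 10.7, -0.1, 0.0, 0.2]
[[271.32748718 227.75353316]
 [271.48096896 116.12455327]
 [288.2931091  351.14992969]]
```

View pics/w1.png

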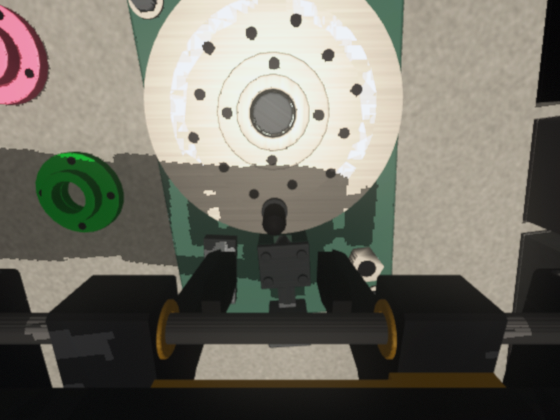

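The wrist view shows the handle top near (274,221) and the spigot near (273,113), both within about 3 mm of the fit. The fingers straddle the handle, so I'll lower them.

servo_tool:
  motion:
    - [[1,-1,25,0,0,0,128],[1,-1,25,0,0,0,128],[0,0,20,0,0,0,128],[0,0,14,0,0,0,128],[0,0,0,0,0,0,128]]

```text
clock: 2.45
position: [567.5, -2.5, 76.9]
orientation: [0.751, 0.66, -0.001, -0.001]
contact_force: [0.2, -0.2, -0.6]
gripper_width: 0.497
gripper_force: 0.0
```

servo_tool:
  motion:
    - [[0.3,6.8,0,0,0,-5,128],[0.3,6.8,0,0,0,-5,128],[0.3,6.8,0,0,0,-5,128],[0.3,6.8,0,0,0,-5,128],[0.3,6.8,0,0,0,-5,128],[0.3,6.8,0,0,0,-5,128],[0,0,0,0,0,0,128]]

```text
clock: 3.32
position: [609.5, 2.1, 78.9]
orientation: [0.555, 0.832, 0.0, 0.001]
contact_force: [0.2, -0.6, 0.2]
gripper_width: 0.498
gripper_force: 0.0
```

```bash
cat >> fx.py <<'E'
def where():
    s=sense();p=np.array(s['position']);a=-.0641
    d=p[:2]-[579.1,69.3];print(s['clock'],p.round(1),'r',np.hypot(*d).round(1),'table-angle of tcp deg',(np.degrees(np.arctan2(d[1],d[0])-a)-90).round(1),'F',np.round(s['contact_force'],1),'yaw',np.degrees(np.arctan2(*Ro.from_quat(s['orientation']).as_matrix()[[1,0],1])).round(1))
E
python3 -c "
from fx import *
where()"
```

```text
3.325 [609.5   2.1  78.9] r 73.8 table-angle of tcp deg -152.0 F [ 0.2 -0.6  0.2] yaw 22.5
```

servo_tool:
  motion:
    - [[-0.3,6.8,0,0,0,-5,128],[-0.3,6.8,0,0,0,-5,128],[-0.2,6.8,0,0,0,-5,128],[-0.2,6.8,0,0,0,-5,128],[0,6.8,0,0,0,-5,128],[0,6.8,0,0,0,-5,128],[0.3,6.8,0,0,0,-5,128],[0.3,6.8,0,0,0,-5,128]]

```text
clock: 4.32
position: [648.3, 35.6, 77.7]
orientation: [0.237, 0.971, -0.0, -0.001]
contact_force: [-3.8, -0.9, 0.5]
gripper_width: 0.498
gripper_force: 1.6
```

```bash
python3 -c "
from fx import *
where();cv2.imwrite('pics/w2.png',get_image('wrist'))"
```

```text
4.325 [648.3  35.6  77.7] r 77.0 table-angle of tcp deg -112.3 F [-3.8 -0.9  0.5] yaw 62.6
```

View pics/w2.png

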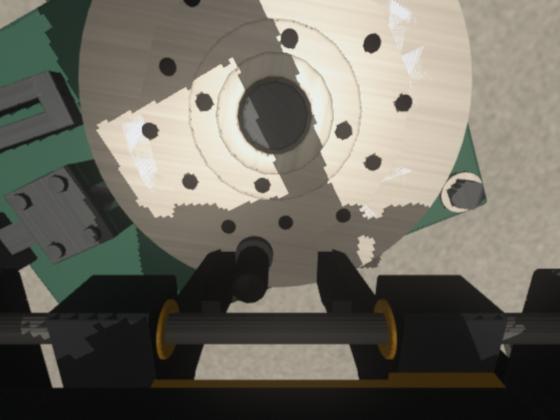

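The wrist view shows the handle at about (252,265), sitting against the rear finger as the table turns. I'll carry on.

servo_tool:
  motion:
    - [[0.3,6.8,0,0,0,-5,128],[0.3,6.8,0,0,0,-5,128],[0.3,6.8,0,0,0,-5,128],[0.3,6.8,0,0,0,-5,128],[0.3,6.8,0,0,0,-5,128],[0.3,6.8,0,0,0,-5,128],[0.3,6.8,0,0,0,-5,128],[0.3,6.8,0,0,0,-5,128]]

```text
clock: 5.38
position: [655.9, 87.8, 77.9]
orientation: [-0.109, 0.994, -0.001, -0.0]
contact_force: [-1.2, -3.8, -0.7]
gripper_width: 0.494
gripper_force: 1.6
```

servo_tool:
  motion:
    - [[0.3,6.8,0,0,0,-5,128],[0.3,6.8,0,0,0,-5,128],[0.3,6.8,0,0,0,-5,128],[0.3,6.8,0,0,0,-5,128],[0.3,6.8,0,0,0,-5,128],[0.3,6.8,0,0,0,-5,128],[0.3,6.8,0,0,0,-5,128],[0.3,6.8,0,0,0,-5,128]]

```text
clock: 6.38
position: [628.1, 132.7, 78.2]
orientation: [-0.442, 0.897, -0.001, 0.001]
contact_force: [1.8, -2.6, -2.4]
gripper_width: 0.502
gripper_force: 1.7
```

```bash
python3 -c "
from fx import *
where()"
```

```text
6.375 [628.1 132.7  78.2] r 80.1 table-angle of tcp deg -34.0 F [ 1.8 -2.6 -2.4] yaw 142.5
```

servo_tool:
  motion:
    - [[0.5,6.8,0,0,0,-5,128],[0.5,6.8,0,0,0,-5,128],[0.5,6.8,0,0,0,-5,128],[0.3,6.8,0,0,0,-5,128],[0.3,6.8,0,0,0,-5,128],[0.3,6.8,0,0,0,-5,128],[0.2,5,0,0,0,-4,128],[0,0,0,0,0,0,128]]

```text
clock: 7.38
position: [585.1, 149.0, 78.3]
orientation: [-0.684, 0.729, -0.0, 0.0]
contact_force: [-0.1, -0.0, 0.3]
gripper_width: 0.499
gripper_force: 0.0
```

```bash
python3 -c "
from fx import *
where();cv2.imwrite('pics/w3.png',get_image('wrist'))
a=get_image('scene');b=get_image('side')
f=lambda i,y,x:cv2.resize(i[y:y+130,x:x+133],None,fx=3,fy=3,interpolation=cv2.INTER_CUBIC)
cv2.imwrite('pics/m3.png',np.hstack([f(a,190,195),f(b,155,250)]))
P=[[579.1+r*np.sin(.0641+0)*(-1)*-1,69.3+r*np.cos(.0641),z] for r,z in((78,101),(78,61),(-100,61),(-129,68))]
print((proj('scene',P)-[195,190])*3,(proj('side',P)-[250,155])*3+[399,0])
"
```

```text
7.375 [585.1 149.   78.3] r 79.9 table-angle of tcp deg -0.7 F [-0.1 -0.   0.3] yaw 176.4
[[265.47781373 231.85756376]
 [265.3786403  268.75178433]
 [174.13122928 110.8855098 ]
 [160.68125966  82.06545348]] [[525.47920036  21.63713117]
 [524.29343967  51.79402995]
 [581.80501199 172.71594157]
 [592.5451809  189.12353722]]
```

View pics/m3.png

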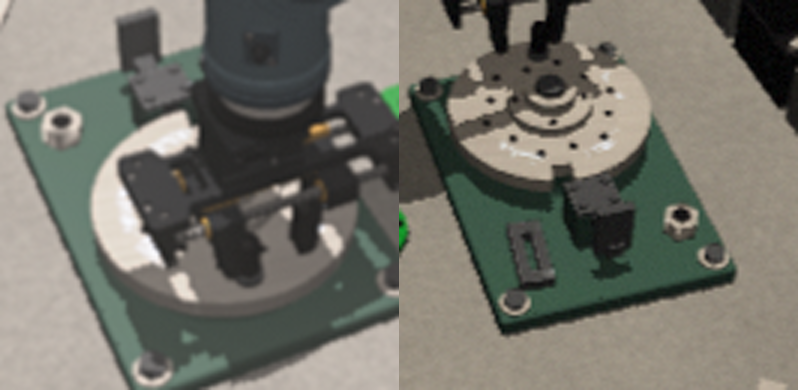

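In the side view (right half) the slot is at (563,174), and in line would be about (583,173). It lags by roughly 10.5° and the handle lags to match. I'll move on by that much.

servo_tool:
  motion:
    - [[0.2,4.9,0,0,0,-3.5,128],[0.2,4.9,0,0,0,-3.5,128],[0.2,4.5,0,0,0,-3.5,128],[0,0,0,0,0,0,128]]

```text
clock: 8.02
position: [567.5, 167.4, 76.7]
orientation: [0.74, -0.672, 0.011, 0.011]
contact_force: [-0.0, -0.9, -0.8]
gripper_width: 0.499
gripper_force: 0.0
```

```bash
python3 -c "
from fx import *
where()
b=get_image('side')
cv2.imwrite('pics/m4.png',cv2.resize(b[155:255,255:375],None,fx=6,fy=6,interpolation=cv2.INTER_CUBIC))
a=-.0641
L=lambda x,y,z:[579.1+x*np.cos(a)-y*np.sin(a),69.3+x*np.sin(a)+y*np.cos(a),z]
for n,q in dict(slot=(0,-98,61),inner=(0,-80,61),screwsmid=(0,-129,70),gl=(-22.5,-108,68),gr=(22.5,-108,68),spig=(0,0,93),handle=(0,78,101)).items(): print(n,((proj('side',[L(*q)])-[255,155])*6).round(),end=' ')
"
```

```text
8.025 [567.5 167.4  76.7] r 98.8 table-angle of tcp deg 10.4 F [-0.  -0.9 -0.8] yaw -174.5
slot [[334. 342.]] inner [[322. 316.]] screwsmid [[357. 375.]] gl [[296. 356.]] gr [[388. 337.]] spig [[271. 157.]] handle [[223.  43.]]
```

View pics/m4.png

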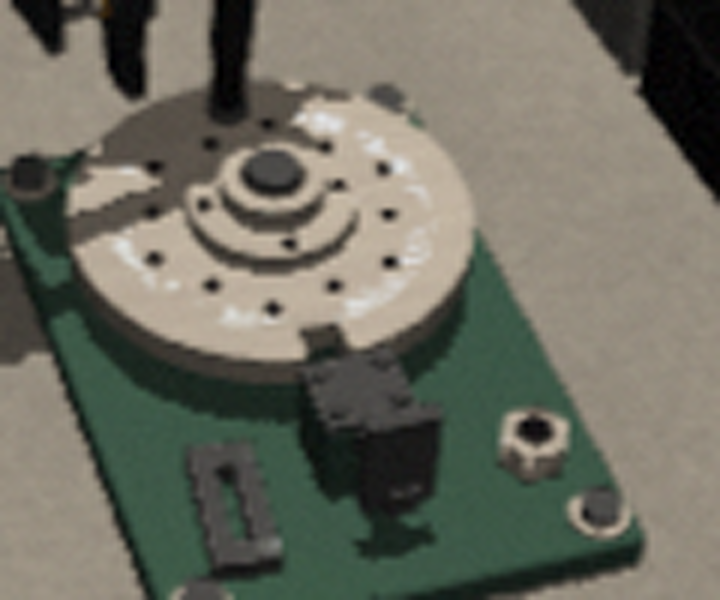

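The side view shows the slot's inner edge centred near (322,330), where the aligned prediction is about 322, so it looks in line. The TCP radius reads larger than commanded, so I'll check the joints before retreating.

```bash
python3 -c "
from fx import *
s=sense();print(np.round(s['joints'],3),np.round(s['dq'],3));where()"
```

```text
[ 0.102  0.413  1.67  -0.036  1.06  -3.117] [-0.017  0.002 -0.005 -0.001 -0.004 -0.004]
8.075 [567.9 166.9  76.8] r 98.2 table-angle of tcp deg 10.2 F [-0.1  0.4 -0.7] yaw -174.6
```

servo_tool:
  motion:
    - [[0,0,-10,0,0,0,128],[0,0,-25,0,0,0,128],[0,0,-30,0,0,0,128],[0,0,-30,0,0,0,128],[0,0,0,0,0,0,128]]

```text
clock: 8.7
position: [570.7, 168.9, 175.6]
orientation: [0.739, -0.674, 0.014, 0.008]
contact_force: [0.6, -0.6, -0.2]
gripper_width: 0.495
gripper_force: 0.0
```

```bash
python3 -c "
from fx import *
s=sense();print(np.round(s['joints'],3));where();cv2.imwrite('pics/w5.png',get_image('wrist'))
a=-.0641
L=lambda x,y,z:[579.1+x*np.cos(a)-y*np.sin(a),69.3+x*np.sin(a)+y*np.cos(a),z]
for n,q in dict(slot=(0,-98,61),inner=(0,-80,61),screwsmid=(0,-129,70),gl=(-22.5,-108,68),gr=(22.5,-108,68),spig=(0,0,93),handle=(0,78,101)).items(): print(n,proj('wrist',[L(*q)]).round(),end=' ')"
```

```text
[ 0.105  0.286  1.613 -0.033  1.236 -3.118]
8.7 [570.7 168.9 175.6] r 100.0 table-angle of tcp deg 8.5 F [ 0.6 -0.6 -0.2] yaw -174.7
slot [[298. -50.]] inner [[294. -21.]] screwsmid [[ 307. -112.]] gl [[333. -67.]] gr [[269. -79.]] spig [[277.  87.]] handle [[260. 196.]]
```

View pics/w5.png

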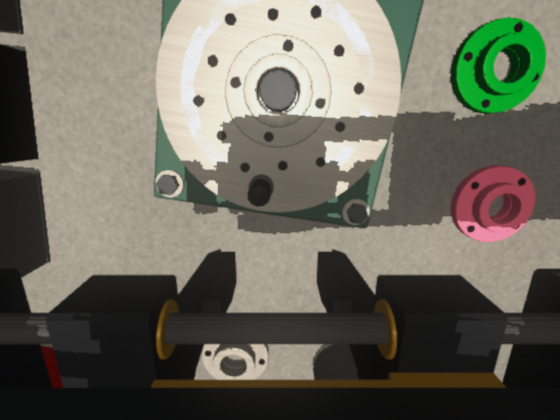

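The wrist view shows the handle top at (260,190) and the spigot at (277,88), matching the aligned predictions (260,196) and (277,87). The table is in line. Joint 6 is at its range limit, so I'll unwind it the other way while going round to the tab.

```bash
python3 -c "
from fx import *
plan([600,20,170],90,10)"
```

```text
[15.1, -1.7, 0.8, -0.2, -0.1, 9.5]
[14.6, -4.1, 0.8, -0.2, -0.1, 9.5]
[13.7, -6.5, 0.7, -0.2, -0.1, 9.5]
[12.4, -8.7, 0.7, -0.2, -0.1, 9.5]
[10.8, -10.6, 0.6, -0.2, -0.1, 9.5]
[8.9, -12.3, 0.6, -0.2, -0.1, 9.5]
[6.8, -13.6, 0.5, -0.2, -0.1, 9.5]
[4.4, -14.5, 0.5, -0.2, -0.1, 9.5]
[2.0, -15.1, 0.4, -0.2, -0.1, 9.5]
[-0.6, -15.2, 0.4, -0.2, -0.1, 9.5]
```

servo_tool:
  motion:
    - [[15,-2,0,-0.2,-0.1,9.5,255],[15,-4,0,-0.2,-0.1,9.5,255],[14,-6,0,-0.2,-0.1,9.5,255],[12,-9,0,-0.2,-0.1,9.5,255],[11,-11,0,-0.2,-0.1,9.5,255],[9,-12,0,-0.2,-0.1,9.5,255],[7,-14,0,-0.2,-0.1,9.5,255],[4,-14,0,-0.2,-0.1,9.5,255]]
  squeeze: 5

```text
clock: 9.75
position: [592.6, 49.1, 172.7]
orientation: [-0.165, 0.986, -0.002, -0.008]
contact_force: [-0.9, 0.2, -0.8]
gripper_width: 0.005
gripper_force: 0.0
```

```bash
python3 -c "
from fx import *
where();plan([564.6,-160,165],-3.7,12)"
```

```text
9.75 [592.6  49.1 172.7] r 24.2 table-angle of tcp deg -142.6 F [-0.9  0.2 -0.8] yaw 109.0
[7.9, -15.7, 0.8, -0.1, -0.0, 9.4]
[5.2, -16.8, 0.7, -0.1, -0.0, 9.4]
[2.4, -17.4, 0.7, -0.1, -0.0, 9.4]
[-0.5, -17.6, 0.7, -0.1, -0.0, 9.4]
[-3.4, -17.3, 0.7, -0.1, -0.0, 9.4]
[-6.1, -16.5, 0.7, -0.1, -0.0, 9.4]
[-8.7, -15.3, 0.6, -0.1, -0.0, 9.4]
[-11.1, -13.6, 0.6, -0.1, -0.0, 9.4]
[-13.2, -11.6, 0.6, -0.1, -0.0, 9.4]
[-14.9, -9.3, 0.6, -0.1, -0.0, 9.4]
[-16.2, -6.8, 0.6, -0.1, -0.0, 9.4]
[-17.1, -4.0, 0.6, -0.1, -0.0, 9.4]
```

servo_tool:
  motion:
    - [[8,-16,0,-0.1,0,9.4,255],[5,-17,0,-0.1,0,9.4,255],[2,-17,0,-0.1,0,9.4,255],[-1,-18,0,-0.1,0,9.4,255],[-3,-17,0,-0.1,0,9.4,255],[-6,-17,0,-0.1,0,9.4,255],[-9,-15,0,-0.1,0,9.4,255],[-11,-14,0,-0.1,0,9.4,255]]

```text
clock: 10.75
position: [575.0, -90.9, 173.0]
orientation: [0.471, 0.882, 0.001, -0.006]
contact_force: [-0.1, 0.8, -0.2]
gripper_width: 0.007
gripper_force: 0.0
```

servo_tool:
  motion:
    - [[-13,-12,0,-0.1,0,9.4,255],[-15,-9,0,-0.1,0,9.4,255],[-16,-7,0,-0.1,0,9.4,255],[-17,-4,0,-0.1,0,9.4,255],[0,0,0,0,0,0,255]]

```text
clock: 11.38
position: [565.8, -160.6, 172.8]
orientation: [0.729, 0.685, 0.002, -0.004]
contact_force: [0.3, -0.4, -0.6]
gripper_width: 0.005
gripper_force: 0.0
```

```bash
python3 -c "
from fx import *
where();plan([564.6,-160,78],-3.7,1)"
```

```text
11.375 [ 565.8 -160.6  172.8] r 230.3 table-angle of tcp deg -179.6 F [ 0.3 -0.4 -0.6] yaw -3.5
[-0.3, -0.9, 94.8, -0.2, -0.5, 0.2]
```

servo_tool:
  motion:
    - [[0,0,30,-0.2,-0.5,0,255],[0,-1,30,0,0,0,255],[0,0,25,0,0,0,255],[0,0,10,0,0,0,255],[8,0,0,0,0,0,255],[8,0,0,0,0,0,255],[6,0,0,0,0,0,255],[0,0,0,0,0,0,255]]

```text
clock: 12.38
position: [567.7, -137.2, 80.0]
orientation: [0.728, 0.686, 0.001, 0.002]
contact_force: [0.7, -1.0, 0.6]
gripper_width: 0.001
gripper_force: 0.0
```

servo_tool:
  motion:
    - [[4,0,0,0,0,0,255],[4,0,0,0,0,0,255],[4,0,0,0,0,0,255],[3,0,0,0,0,0,255],[3,0,0,0,0,0,255]]

```text
clock: 13.0
position: [568.3, -120.0, 79.3]
orientation: [0.728, 0.685, 0.0, 0.001]
contact_force: [-0.3, -2.7, 0.0]
gripper_width: 0.006
gripper_force: 1.4
```

servo_tool:
  motion:
    - [[3,0,0,0,0,0,255],[3,0,0,0,0,0,255],[3,0,0,0,0,0,255],[3,0,0,0,0,0,255]]

```text
clock: 13.5
position: [569.0, -108.0, 79.3]
orientation: [0.728, 0.685, 0.0, 0.001]
contact_force: [-1.9, -9.0, -0.3]
gripper_width: 0.008
gripper_force: 4.2
```

servo_tool:
  motion:
    - [[2,0,0,0,0,0,255],[2,0,0,0,0,0,255],[1.5,0,0,0,0,0,255]]

```text
clock: 13.88
position: [569.4, -102.3, 79.3]
orientation: [0.728, 0.685, 0.0, 0.001]
contact_force: [-1.1, -2.8, -0.0]
gripper_width: 0.005
gripper_force: 2.0
```

servo_tool:
  motion:
    - [[1,0,0,0,0,0,255],[1,0,0,0,0,0,255]]

```text
clock: 14.12
position: [569.5, -100.2, 79.3]
orientation: [0.728, 0.685, 0.0, 0.001]
contact_force: [-0.9, -3.7, 1.0]
gripper_width: 0.006
gripper_force: 1.9
```

servo_tool:
  motion:
    - [[1,0,0,0,0,0,255],[1,0,0,0,0,0,255]]

```text
clock: 14.38
position: [569.6, -99.6, 79.4]
orientation: [0.728, 0.685, -0.0, 0.002]
contact_force: [-3.1, -11.4, 0.1]
gripper_width: 0.003
gripper_force: 5.8
```

servo_tool:
  motion:
    - [[0.7,0,0,0,0,0,255],[0.5,0,0,0,0,0,255]]

```text
clock: 14.62
position: [569.6, -99.5, 79.4]
orientation: [0.728, 0.685, -0.001, 0.003]
contact_force: [-3.4, -14.4, -0.9]
gripper_width: 0.007
gripper_force: 7.4
```

The force rises to 14 N with no further travel, at the expected home position of y ≈ -99. I'll back off, lift and check.

servo_tool:
  motion:
    - [[-5,0,0,0,0,0,255],[-20,0,0,0,0,0,255],[-25,0,0,0,0,0,255],[0,0,-40,0,0,0,255],[0,0,-50,0,0,0,255],[-40,0,-30,0,0,0,255],[-40,0,0,0,0,0,255],[0,0,0,0,0,0,255]]

```text
clock: 15.62
position: [561.3, -229.8, 199.9]
orientation: [0.73, 0.684, 0.001, 0.002]
contact_force: [0.3, 0.2, -0.4]
gripper_width: 0.007
gripper_force: 0.0
```

```bash
python3 -c "
from fx import *
where()
f=lambda i,y,x:cv2.resize(i[y:y+130,x:x+133],None,fx=3,fy=3,interpolation=cv2.INTER_CUBIC)
cv2.imwrite('pics/m6.png',np.hstack([f(get_image('scene'),190,195),f(get_image('side'),155,250)]))"
```

```text
15.625 [ 561.3 -229.8  199.9] r 299.6 table-angle of tcp deg -179.7 F [ 0.3  0.2 -0.4] yaw -3.7
```

View pics/m6.png

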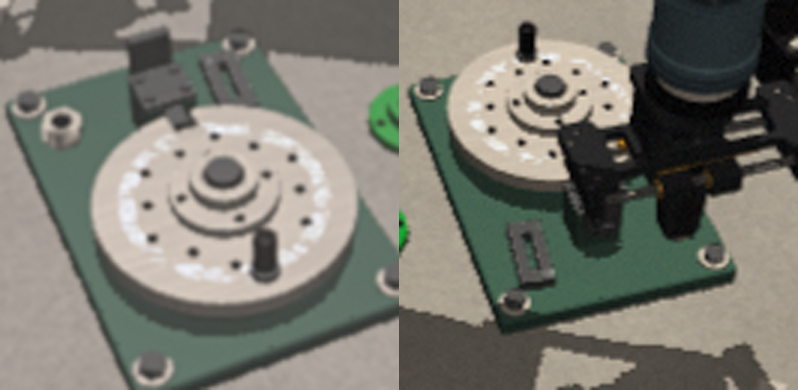

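The scene view shows the bolt in the slot at (183,118), the tab close against the guide at (150,50), the flange seated, and the nut and strap where they were. I'll hand it in.

```bash
python3 -c "
from bench import *
print(hand_in())"
```

```text
the job is handed in; nothing more can be done
None
```

The turntable is turned into line and the bolt is home in its slot: it stopped hard where the fully-home position was expected. The flange is still seated and the hand is clear; the job is handed in, but no verdict came back.

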